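Pump down the ukulele gluing jig and hold its caul open

TASK

With the caul (the hinged ukulele-shaped cover) of the gluing jig still shut, pump the sprung lever of the vacuum pump through three full strokes, each down to its stop and back up to the top, so that the ukulele back is sucked down in its mould. Then raise the caul to 60 degrees from closed and hold it there with the fingers so that the glue can be inspected; it falls shut if let go, so finish while still holding it open, not letting go. Leave the glue bottle, the tin and the sanding block where they stand.

Things in the scene. Friction and masses are not known exactly. Their poses are not given: they have to be found in the camera images.
- jig: Fixed gluing jig of bare wood: plywood baseboard 250 x 300 x 18 mm with a ukulele-shaped mould on it. Origin on the bench (z = 0), 15 mm nearer to the robot than the middle of the baseboard; x points from the handle side to the hinge side, y along the hinge, z up. Left or right of the pump, turned up to 0.3 rad. Hinge posts on its far side, 76 mm high.
- caul (a joint): Caul angle, rad: 0 shut, grows as lifted; 60 degrees = 1.047; stop at 1.40. The caul is a ukulele-shaped plywood plate about 165 x 280 x 12 mm with two battens (20 mm wide, 14 mm high, at y = -60 and +60 mm of the jig) on its top, hinged on the jig's far side. About 0.6 kg; falls shut from any angle; about 3 N lifts it by the handle.
- caul_handle (a point): Middle of the caul's handle: a round wooden dowel of 16 mm diameter, parallel to the hinge, carried between the front ends of the two battens, 100 mm clear length between them; 230 mm from the hinge axis, 65 mm above the bench when shut. 42 mm free between dowel and caul plate; only the 18 mm baseboard and bench under it. Turns with the caul: axes as the jig's when shut.
- caul_hinge (a point): Point on the caul's hinge axis level with the middle of the handle, 65 mm above the bench. Axes as the jig's (hinge along y); when shut the handle lies 230 mm along -x of it, at angle a it lies at -230 cos a along x and +230 sin a along z.
- pump: Fixed hand vacuum pump: grey base plate 200 x 90 x 12 mm, upright aluminium cylinder 46 mm across, and a steel fork that carries the lever. Origin on the bench (z = 0), 15 mm nearer to the robot than the middle of the base plate; x points from the lever's grip to its pivot, z up. Turned by up to 0.3 rad.
- lever (a joint): Angle of the pump lever in rad: 0 at rest at the top (lever rising 0.52 rad above level), grows as it is pressed down, stop at 0.66 (0.14 rad below level). A spring returns it to 0; at the grip it takes about 2 N to start and 8 to 9 N at the stop.
- lever_grip (a point): Middle of the lever's T-shaped grip: a black rubber bar 24 mm in diameter and 90 mm long, across the lever (along the pump's y), 200 mm from the pivot; at rest about 200 mm above the bench, at the stop about 72 mm. The point turns with the lever: axes as the pump's at rest.
- lever_pivot (a point): Point on the lever's pivot axis level across from the middle of the grip, 100 mm above the bench, axes as the pump's. At joint value q the grip lies at -200 cos(0.52 - q) along x and +200 sin(0.52 - q) along z (mm).
- glue_bottle: Bystander: white glue bottle, 52 mm across, 130 mm high, standing beyond the gap between jig and pump; origin under its middle.
- tin: Bystander: open metal tin, 70 mm across, 70 mm high, standing beside the pump, on its -y side; origin under its middle.
- sanding_block: Bystander: cork and wood sanding block 100 x 45 x 30 mm lying between jig and pump; origin under its middle.

How it is judged:
By the outcome, as a careful person would: the job done as asked, in the order asked, and still so for the second after the job is handed in, while the arm keeps its last pose, push and grip.
It also fails if it takes over 72 s, if anything falls off the work surface, if the arm or the gripper's body presses on something with over 40 N, if the wrist force passes 120 N, or if a joint passes its speed limit or range.

ROBOT

A 7-joint arm with a two-finger parallel gripper is mounted at the origin on the work surface. World frame = base frame: x ahead of the robot, y to its left, z up, the work surface at z = 0. Lengths are in m, angles in rad, forces in N, time in s.
With the tool pointing down it reaches from about 0.35 to 0.775 m from the base axis. Payload 3.1 kg.
Tool frame: the origin (TCP) lies on the centre line of the jaws, within the pads' length; the fingertips stand arm.finger_overhang ahead of it and the grasp point (between the pads) lies 8 mm behind it (arm.finger_overhang is the distance from the TCP to the fingertips, in m); z points along the fingers, y is the line along which they close (so a half turn about z gives the same grasp; the last joint's range is limited). The gripper opens to 85 mm and grips with 20 to 120 N. Pads are 22 mm wide; open, the fingers measure 114 mm over their backs; the gripper's body (76 mm by 85 mm) begins 54 mm behind the grasp point. The pads swing forward as they close: fully open they stand 13 mm farther back than shut.
Start: joints at [1.235, 0.311, 0.014, 1.512, -0.004, 1.319, -0.027], TCP at [0.159, -0.526, 0.242] pointing down, gripper open.
Joint ranges: [-2.7, 2.7], [-0.3, 1.91], [-1.27, 1.3], [0.12, 2.57], [-1.44, 4.58], [0.2, 2.03], [-3.05, 3.05]. Speed limits (rad/s): [2.79, 2.79, 3.14, 3.14, 3.14, 3.14, 3.14].

INTERFACE

Orientations are given as [roll, pitch, yaw] about the fixed x, y, z axes, in that order (R = Rz(yaw) Ry(pitch) Rx(roll)).
In Python, from station import arm gives the robot as it stands. The module is installed in compiled form; this text tells all that it offers.
- The arm moves only by the tool play_rows, never from a script. Its argument "rows" is a list of rows, each an object with "jaw": the opening, from 0 (shut) to 1 (fully open); "offset": the shift along the tool's x, y, z in mm, a list of three; "rot": the turn, a rotation vector about the tool's x, y, z in degrees, a list of three. In form: [{"jaw": jaw, "offset": [tx, ty, tz], "rot": [rx, ry, rz]}, ...]. A call has exactly 10 rows; each row shifts and turns the commanded pose from where the row before left it, along the tool's axes as they then stand; what a row does not reach is not made up. A row lasts 1/10 s, in which the tool goes at most 50 mm and 8.59 degrees, less where a joint would pass 70% of its speed; a pose out of reach is approached as far as the arm can. A call with a gripper value outside its range is refused whole. The fingers move at their own pace and stop on an object; "grip_force" is the grip in N (left out, the last holds). Time passes only in rows, so rows that do not move let the fingers close, or fill a call up. It gives the time, the measured TCP pose, the force, the opening and the grip force at its end, in the units of the state.
- arm.get_state(): the state, without advancing time (a new reading comes with each control period).
- arm.camera(name): name is "scene" or "top" or "wrist"; returns (picture, depth): 420x560x3 uint8, red, green, blue; 420x560 float32, m along the optical axis (not along the pixel's ray), 0 where there is no reading.
- arm.camera_info(name): a dict with "intrinsics" (3x3 intrinsics, pixels), "D" ([k1, k2, p1, p2, k3] as OpenCV has them; the pictures are not rectified), "eye" and "rotation" of the camera in the world. Camera axes: x right, y up, looking along -z (the intrinsics and any distortion apply to the point x, -y, -z); pixel columns grow to the right and rows downward; lengths in m; the calibration is good to about 2 mm. A picture is of the moment at which its call begins: read the wrist's pose just before it. camera_info takes no time and is no camera call; for the wrist camera it gives the pose at the moment of the call.
- arm.hand_in(): hands the job in; it is judged then, once.
The state is a dict: "time_s": time; "qpos": joint angles; "qd": joint speeds; "joint_torque": joint torques, N m; "position": TCP position; "tcp_rot": TCP orientation; "wrist_force": force on the tool from outside, world axes, zero at the start; "moment": the same for the moment, N m; "grip_width": opening from 0.0 (shut) to 1.0 (fully open); "grip_force": force on a finger pad.
Only numpy, scipy, OpenCV 4.12 (cv2) and the standard library are available. Lean on these libraries where they do the work, as an engineer would, in place of code of your own. Each camera call takes 0.05 s, during which the arm holds its last target. There are 200 camera calls.

## Working session

There is one attempt and no reset: what is moved stays moved. The work goes in short steps, Python scripts to look and compute and a tool call to move; the robot and the scene stay as the last step left them, time stands still between calls to the robot, and variables do not carry over. Pictures are saved under pics/ and viewed, at most 10 in all, crops included, and the job is handed in when it is done.

Besides the shell and the picture viewer there is one more tool, called after ">>>" as a command line: name --argument value ..., lists and objects as JSON in quotes. play_rows: Moves the arm, as the interface text tells. Its arguments: {"type":"object","properties":{"rows":{"type":"array"},"grip_force":{"type":"number"}},"required":["rows"]}

```bash
mkdir -p pics
python3 - <<'E'
from station import arm
import cv2,numpy as np
s=arm.get_state();print(s['time_s'],s['position'],s['tcp_rot'],s['grip_width'],arm.finger_overhang)
for n in ['scene','top']:
    p,d=arm.camera(n);cv2.imwrite(f'pics/{n}0.png',p[:,:,::-1]);np.savez(f'{n}0.npz',p=p,d=d)
    i=arm.camera_info(n);print(n,i)
E
```

```text
0.0 [ 0.15906116 -0.52576359  0.24121675] [-3.13923676e+00  1.17011776e-04  2.93837694e-01] 0.9994182480850017 0.011
scene {'intrinsics': array([[454.7617359 ,   0.        , 277.5837714 ],
       [  0.        , 454.7617359 , 207.03176669],
       [  0.        ,   0.        ,   1.        ]]), 'D': array([-0.08409443,  0.        ,  0.        ,  0.        ,  0.        ]), 'eye': array([1.16375564, 0.50658658, 0.77988573]), 'rotation': array([ 0.87851335, -0.00445448,  2.31024089])}
top {'intrinsics': array([[496.06394818,   0.        , 285.37038024],
       [  0.        , 496.06394818, 199.72358745],
       [  0.        ,   0.        ,   1.        ]]), 'D': array([-0.08195419,  0.        ,  0.        ,  0.        ,  0.        ]), 'eye': array([ 0.47797746, -0.0264325 ,  1.01343245]), 'rotation': array([ 0.13762508,  0.01645153, -1.55167718])}
```

View pics/top0.png

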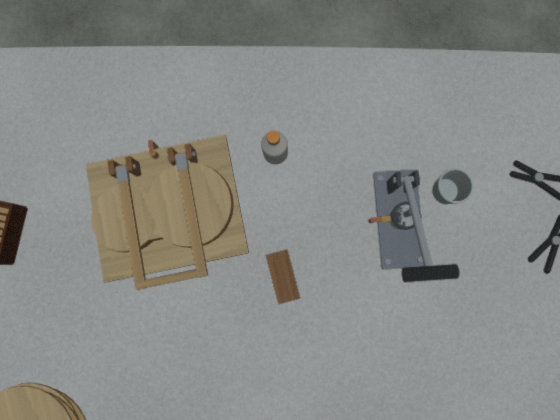

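View pics/scene0.png

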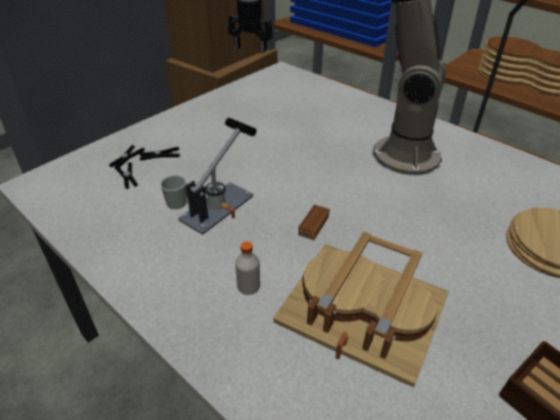

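Top view: the jig is at left, with its dowel running about (140,283)-(205,271) and its hinge at (120,170)-(182,158). The pump is at right, with its grip at (403,273)-(458,272) and its pivot near (408,180). Scene view: grip at (240,127), dowel at (367,236)-(420,250).

```bash
cat > h.py <<'E'
import numpy as np,cv2
from station import arm
from scipy.spatial.transform import Rotation as R
def cam(n):
    i=arm.camera_info(n);return i['intrinsics'],i['D'],np.array(i['eye']),R.from_euler('xyz',i['rotation']).as_matrix()
def ray(c,uv):
    K,D,e,M=c;q=cv2.undistortPoints(np.array(uv,float).reshape(-1,1,2),K,D)[:,0]
    return np.c_[q[:,0],-q[:,1],-np.ones(len(q))]@M.T   # scaled: depth*ray
def cloud(c,d):
    h,w=d.shape;u,v=np.meshgrid(np.arange(w),np.arange(h))
    return c[2]+ray(c,np.c_[u.ravel(),v.ravel()]).reshape(h,w,3)*d[...,None]
def onz(c,uv,z):
    r=ray(c,uv);return c[2]+r*((z-c[2][2])/r[:,2])[:,None]
def tri(c1,u1,c2,u2):
    a=ray(c1,[u1])[0];b=ray(c2,[u2])[0];s=np.linalg.lstsq(np.c_[a,-b],c2[2]-c1[2],rcond=None)[0]
    p=c1[2]+a*s[0];q=c2[2]+b*s[1];return (p+q)/2,np.linalg.norm(p-q)
E
python3 - <<'E'
from h import *
np.set_printoptions(precision=4,suppress=True)
C={};W={};P={}
for n in ['top','scene']:
    z=np.load(n+'0.npz');C[n]=cam(n);W[n]=cloud(C[n],z['d']);P[n]=z['p']
def blob(n,box,f):
    x0,y0,x1,y1=box;m=np.zeros(P[n].shape[:2],bool);m[y0:y1,x0:x1]=f(P[n].astype(int),W[n])[y0:y1,x0:x1]
    k,l,s,c=cv2.connectedComponentsWithStats(m.astype('u1'));return l==1+s[1:,4].argmax()
dark=lambda p,w:p.max(2)<60
g={}
for n,b in [('top',(395,258,468,290)),('scene',(218,112,264,142))]:
    m=blob(n,b,dark);v,u=np.nonzero(m);r=cv2.minAreaRect(np.c_[u,v].astype('f4'));g[n]=r[0];print('grip',n,r,m.sum(),'depth med',np.median(W[n][m],0))
    w=W[n][m];w=w[(w[:,2]>.15)];ax=np.linalg.svd(w[:,:2]-w[:,:2].mean(0),full_matrices=False)[2][0];print(' axis',ax,w.mean(0),np.ptp(w@np.r_[ax,0]))
print('grip tri',tri(C['top'],g['top'],C['scene'],g['scene']))
# pump base plate: height ~12mm, jig base ~18mm
for n,b in [('top',(365,160,430,275)),('top',(80,130,255,290)),('top',(260,240,305,310))]:
    w=W[n];hi={365:(.006,.018),80:(.012,.024),260:(.02,.04)}[b[0]]
    m=blob(n,b,lambda p,w:(w[...,2]>hi[0])&(w[...,2]<hi[1]));r=cv2.minAreaRect((w[m][:,:2]*1000).astype('f4'));print('plate',b,r,np.median(w[m],0))
# dowel
for n,b in [('top',(135,255,212,295)),('scene',(350,225,430,260))]:
    m=blob(n,b,lambda p,w:(w[...,2]>.055)&(w[...,2]<.085));v,u=np.nonzero(m);w=W[n][m];print('dowel',n,m.sum(),w.min(0),w.max(0),np.median(w,0))
# hinge/highest things
w=W['top'][130:295,80:255];print('jig z pct',np.percentile(w[...,2],[50,80,95,99,100]))
for nm,b in [('bottle',(255,125,295,170)),('tin',(430,165,475,208))]:
    x0,y0,x1,y1=b;w=W['top'][y0:y1,x0:x1];w=w[w[...,2]>.04];print(nm,w.min(0),w.max(0))
w=W['top'][195:240,385:425];print('cyl',w.reshape(-1,3)[w[...,2].ravel()>.03].min(0),w.reshape(-1,3).max(0))
# crops
a=cv2.resize(P['top'][130:300,75:255],None,fx=3.2,fy=3.2,interpolation=2);cv2.imwrite('pics/crop1.png',a[:,:,::-1])
E
```

```text
grip top ((430.0290832519531, 272.4165954589844), (13.641261100769043, 56.00340270996094), 86.00909423828125) 739 depth med [ 0.4751 -0.2453  0.2095]
 axis [-0.033   0.9995] [ 0.4748 -0.2435  0.2187] 0.26484581698288934
grip scene ((240.2930908203125, 126.51724243164062), (31.382511138916016, 7.799203872680664), 21.801406860351562) 235 depth med [ 0.4797 -0.2408  0.2067]
 axis [-0.1146  0.9934] [ 0.4788 -0.2422  0.2058] 0.08745449214423034
grip tri (array([ 0.4744, -0.2479,  0.2016]), np.float64(0.0013416750352685256))
plate (365, 160, 430, 275) ((529.9306030273438, -240.44927978515625), (95.3364028930664, 85.7271957397461), 4.581904411315918) [ 0.5225 -0.2356  0.012 ]
plate (80, 130, 255, 290) ((600.7387084960938, 240.22213745117188), (259.12286376953125, 300.7129211425781), 12.847976684570312) [0.6631 0.1582 0.0187]
plate (260, 240, 305, 310) ((462.28851318359375, -4.8955841064453125), (100.32887268066406, 45.08381271362305), 15.89928913116455) [ 0.4622 -0.0051  0.0303]
dowel top 1003 [0.4319 0.1378 0.0576] [0.4998 0.2773 0.0783] [0.4609 0.2124 0.0722]
dowel scene 747 [0.4301 0.1361 0.0559] [0.5553 0.2765 0.0763] [0.4646 0.1763 0.0717]
jig z pct [0.0192 0.0599 0.0735 0.0767 1.0134]
bottle [ 0.478  -0.0264  0.0401] [0.7403 0.0407 1.0134]
tin [ 0.478  -0.3727  0.0401] [ 0.6758 -0.0264  1.0134]
cyl [ 0.478  -0.2654  0.03  ] [ 0.6328 -0.0264  1.0134]
```

View pics/crop1.png

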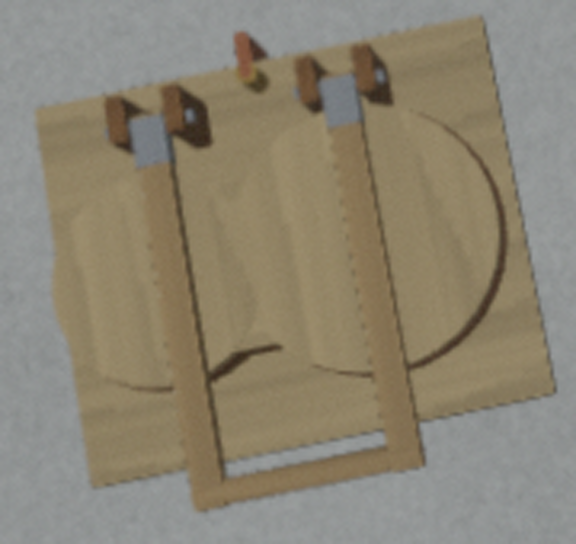

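The crop shows the dowel running between the batten fronts, from (195,500) to (420,455). The jig is turned about +0.2 rad and the pump about +0.09. The triangulated grip at z=0.2016 agrees with the stated 0.200. Next I shut the jaws and move over the grip.

>>> play_rows --rows '[{"jaw": 0, "offset": [10, -4, -8], "rot": [0, 0, 0]}, {"jaw": 0, "offset": [20, -9, -8], "rot": [0, 0, 0]}, {"jaw": 0, "offset": [28, -13, -8], "rot": [0, 0, 0]}, {"jaw": 0, "offset": [28, -13, -8], "rot": [0, 0, 0]}, {"jaw": 0, "offset": [28, -13, 0], "rot": [0, 0, 0]}, {"jaw": 0, "offset": [28, -13, 0], "rot": [0, 0, 0]}, {"jaw": 0, "offset": [28, -13, 0], "rot": [0, 0, 0]}, {"jaw": 0, "offset": [28, -13, 0], "rot": [0, 0, 0]}, {"jaw": 0, "offset": [28, -13, 0], "rot": [0, 0, 0]}, {"jaw": 0, "offset": [28, -13, 0], "rot": [0, 0, 0]}]'

```text
time_s: 1.1
position: [0.3699, -0.339, 0.2749]
tcp_rot: [3.141, -0.001, 0.295]
wrist_force: [0.6, 0.2, -0.1]
grip_width: 0.002
grip_force: 0.0
```

>>> play_rows --rows '[{"jaw": 0, "offset": [28, -13, 0], "rot": [0, 0, 0]}, {"jaw": 0, "offset": [28, -13, 0], "rot": [0, 0, 0]}, {"jaw": 0, "offset": [28, -13, 0], "rot": [0, 0, 0]}, {"jaw": 0, "offset": [20, -9, 0], "rot": [0, 0, 0]}, {"jaw": 0, "offset": [15, -7, 0], "rot": [0, 0, 0]}, {"jaw": 0, "offset": [9, -4, 0], "rot": [0, 0, 0]}, {"jaw": 0, "offset": [0, 0, 0], "rot": [0, 0, 4]}, {"jaw": 0, "offset": [0, 0, 0], "rot": [0, 0, 4]}, {"jaw": 0, "offset": [0, 0, 0], "rot": [0, 0, 4]}, {"jaw": 0, "offset": [0, 0, 0], "rot": [0, 0, 0]}]'

```text
time_s: 2.1
position: [0.4737, -0.2473, 0.2745]
tcp_rot: [3.141, 0.0, 0.084]
wrist_force: [-0.3, -0.3, 0.1]
grip_width: -0.002
grip_force: 0.0
```

```bash
cat > go.py <<'E'
import sys
from h import *
s=arm.get_state();p=np.array(s['position']);M=R.from_euler('xyz',s['tcp_rot'])
np.set_printoptions(precision=4,suppress=True)
print('t',s['time_s'],'p',p,'rpy',s['tcp_rot'],'F',s['wrist_force'],'q',np.array(s['qpos']),s['grip_width'],s['grip_force'])
if len(sys.argv)>3:
    print('tool mm',M.inv().apply(np.array(list(map(float,sys.argv[1:4])))-p)*1000)
E
python3 go.py 0.474 -0.248 0.25
python3 - <<'E'
from h import *
p,d=arm.camera('wrist');cv2.imwrite('pics/w1.png',p[:,:,::-1])
E
```

```text
t 2.1 p [ 0.4737 -0.2473  0.2745] rpy [3.1413 0.0003 0.0841] F [-0.3069 -0.2926  0.1375] q [ 0.6235  0.2746 -0.2251  1.4876  0.062   1.3864 -1.0914] -0.0018314635284784869 0.0
tool mm [ 0.2332  0.6724 24.5335]
```

View pics/w1.png

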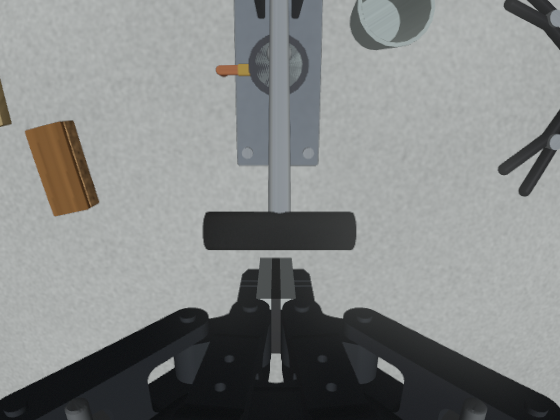

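The wrist view shows the shut fingers centred on the bar (203-356, 230) and square to it. Next I go down to contact and then follow the arc.

>>> play_rows --rows '[{"jaw": 0, "offset": [0, 0, 6], "rot": [0, 0, 0]}, {"jaw": 0, "offset": [0, 0, 8], "rot": [0, 0, 0]}, {"jaw": 0, "offset": [0, 0, 8], "rot": [0, 0, 0]}, {"jaw": 0, "offset": [0, 0, 6], "rot": [0, 0, 0]}, {"jaw": 0, "offset": [0, 0, 6], "rot": [0, 0, 0]}, {"jaw": 0, "offset": [0, 0, 5], "rot": [0, 0, 0]}, {"jaw": 0, "offset": [0, 0, 4], "rot": [0, 0, 0]}, {"jaw": 0, "offset": [0, 0, 4], "rot": [0, 0, 0]}, {"jaw": 0, "offset": [0, 0, 4], "rot": [0, 0, 0]}, {"jaw": 0, "offset": [0, 0, 0], "rot": [0, 0, 0]}]'

```text
time_s: 3.15
position: [0.4738, -0.2473, 0.2229]
tcp_rot: [-3.141, 0.0, 0.084]
wrist_force: [-1.0, 0.4, 0.8]
grip_width: -0.0
grip_force: 0.0
```

>>> play_rows --rows '[{"jaw": 0, "offset": [-6, 0, 11.5], "rot": [0, 0, 0]}, {"jaw": 0, "offset": [-5.5, 0, 12], "rot": [0, 0, 0]}, {"jaw": 0, "offset": [-4.5, 0, 12.5], "rot": [0, 0, 0]}, {"jaw": 0, "offset": [-4, 0, 12.5], "rot": [0, 0, 0]}, {"jaw": 0, "offset": [-3, 0, 13], "rot": [0, 0, 0]}, {"jaw": 0, "offset": [-2, 0, 13], "rot": [0, 0, 0]}, {"jaw": 0, "offset": [-1, 0, 13], "rot": [0, 0, 0]}, {"jaw": 0, "offset": [0, 0, 13], "rot": [0, 0, 0]}, {"jaw": 0, "offset": [0.5, 0, 13], "rot": [0, 0, 0]}, {"jaw": 0, "offset": [1.5, 0, 8], "rot": [0, 0, 0]}]'

```text
time_s: 4.15
position: [0.4481, -0.2504, 0.1018]
tcp_rot: [3.141, 0.004, 0.083]
wrist_force: [-4.5, -0.7, 7.6]
grip_width: -0.001
grip_force: 3.3
```

>>> play_rows --rows '[{"jaw": 0, "offset": [0, 0, 2], "rot": [0, 0, 0]}, {"jaw": 0, "offset": [0, 0, 2], "rot": [0, 0, 0]}, {"jaw": 0, "offset": [0, 0, 1], "rot": [0, 0, 0]}, {"jaw": 0, "offset": [0, 0, 1], "rot": [0, 0, 0]}, {"jaw": 0, "offset": [0, 0, 0], "rot": [0, 0, 0]}, {"jaw": 0, "offset": [0, 0, 0], "rot": [0, 0, 0]}, {"jaw": 0, "offset": [0, 0, 0], "rot": [0, 0, 0]}, {"jaw": 0, "offset": [0, 0, 0], "rot": [0, 0, 0]}, {"jaw": 0, "offset": [0, 0, 0], "rot": [0, 0, 0]}, {"jaw": 0, "offset": [0, 0, 0], "rot": [0, 0, 0]}]'

```text
time_s: 5.15
position: [0.4486, -0.2503, 0.0967]
tcp_rot: [3.141, 0.003, 0.083]
wrist_force: [-4.9, -0.6, 6.3]
grip_width: -0.002
grip_force: 3.2
```

>>> play_rows --rows '[{"jaw": 0, "offset": [0, 0, 1], "rot": [0, 0, 0]}, {"jaw": 0, "offset": [0, 0, 1], "rot": [0, 0, 0]}, {"jaw": 0, "offset": [0, 0, 1], "rot": [0, 0, 0]}, {"jaw": 0, "offset": [0, 0, 1], "rot": [0, 0, 0]}, {"jaw": 0, "offset": [0, 0, 1], "rot": [0, 0, 0]}, {"jaw": 0, "offset": [0, 0, 0], "rot": [0, 0, 0]}, {"jaw": 0, "offset": [0, 0, 0], "rot": [0, 0, 0]}, {"jaw": 0, "offset": [0, 0, 0], "rot": [0, 0, 0]}, {"jaw": 0, "offset": [0, 0, 0], "rot": [0, 0, 0]}, {"jaw": 0, "offset": [0, 0, 0], "rot": [0, 0, 0]}]'

```text
time_s: 6.15
position: [0.449, -0.2504, 0.0939]
tcp_rot: [3.14, 0.002, 0.083]
wrist_force: [-8.2, 0.7, 18.7]
grip_width: 0.006
grip_force: 9.2
```

The force jump to 18.7 N and the stall at z=0.094 confirm the stop. I now follow the arc back up until clear of the grip.

>>> play_rows --rows '[{"jaw": 0, "offset": [-1.5, 0, -15], "rot": [0, 0, 0]}, {"jaw": 0, "offset": [-0.5, 0, -15], "rot": [0, 0, 0]}, {"jaw": 0, "offset": [0, 0, -15], "rot": [0, 0, 0]}, {"jaw": 0, "offset": [1, 0, -13], "rot": [0, 0, 0]}, {"jaw": 0, "offset": [2, 0, -13], "rot": [0, 0, 0]}, {"jaw": 0, "offset": [3, 0, -13], "rot": [0, 0, 0]}, {"jaw": 0, "offset": [4, 0, -12.5], "rot": [0, 0, 0]}, {"jaw": 0, "offset": [4.5, 0, -12.5], "rot": [0, 0, 0]}, {"jaw": 0, "offset": [5.5, 0, -12], "rot": [0, 0, 0]}, {"jaw": 0, "offset": [6, 0, -11.5], "rot": [0, 0, 0]}]'

```text
time_s: 7.15
position: [0.4751, -0.2473, 0.2247]
tcp_rot: [3.141, -0.003, 0.085]
wrist_force: [0.6, 0.4, 0.1]
grip_width: -0.002
grip_force: 0.0
```

>>> play_rows --rows '[{"jaw": 0, "offset": [0, 0, -7], "rot": [0, 0, 0]}, {"jaw": 0, "offset": [0, 0, -6], "rot": [0, 0, 0]}, {"jaw": 0, "offset": [0, 0, -5], "rot": [0, 0, 0]}, {"jaw": 0, "offset": [0, 0, 0], "rot": [0, 0, 0]}, {"jaw": 0, "offset": [0, 0, 0], "rot": [0, 0, 0]}, {"jaw": 0, "offset": [0, 0, 0], "rot": [0, 0, 0]}, {"jaw": 0, "offset": [0, 0, 5], "rot": [0, 0, 0]}, {"jaw": 0, "offset": [0, 0, 6], "rot": [0, 0, 0]}, {"jaw": 0, "offset": [0, 0, 7], "rot": [0, 0, 0]}, {"jaw": 0, "offset": [0, 0, 0], "rot": [0, 0, 0]}]'

```text
time_s: 8.15
position: [0.4733, -0.247, 0.2218]
tcp_rot: [-3.14, 0.002, 0.084]
wrist_force: [-0.0, -0.6, 2.3]
grip_width: 0.0
grip_force: 0.5
```

Contact again at the same height shows the lever is back at the top. Second stroke:

>>> play_rows --rows '[{"jaw": 0, "offset": [-6, 0, 11.5], "rot": [0, 0, 0]}, {"jaw": 0, "offset": [-5.5, 0, 12], "rot": [0, 0, 0]}, {"jaw": 0, "offset": [-4.5, 0, 12.5], "rot": [0, 0, 0]}, {"jaw": 0, "offset": [-4, 0, 12.5], "rot": [0, 0, 0]}, {"jaw": 0, "offset": [-3, 0, 13], "rot": [0, 0, 0]}, {"jaw": 0, "offset": [-2, 0, 13], "rot": [0, 0, 0]}, {"jaw": 0, "offset": [-1, 0, 13], "rot": [0, 0, 0]}, {"jaw": 0, "offset": [0, 0, 13], "rot": [0, 0, 0]}, {"jaw": 0, "offset": [0.5, 0, 13], "rot": [0, 0, 0]}, {"jaw": 0, "offset": [1.5, 0, 8], "rot": [0, 0, 0]}]'

```text
time_s: 9.15
position: [0.4479, -0.2502, 0.1015]
tcp_rot: [3.141, 0.004, 0.083]
wrist_force: [-4.9, -1.1, 6.6]
grip_width: -0.001
grip_force: 3.3
```

>>> play_rows --rows '[{"jaw": 0, "offset": [0, 0, 3], "rot": [0, 0, 0]}, {"jaw": 0, "offset": [0, 0, 2], "rot": [0, 0, 0]}, {"jaw": 0, "offset": [0, 0, 2], "rot": [0, 0, 0]}, {"jaw": 0, "offset": [0, 0, 2], "rot": [0, 0, 0]}, {"jaw": 0, "offset": [0, 0, 1], "rot": [0, 0, 0]}, {"jaw": 0, "offset": [0, 0, 1], "rot": [0, 0, 0]}, {"jaw": 0, "offset": [0, 0, 0], "rot": [0, 0, 0]}, {"jaw": 0, "offset": [0, 0, 0], "rot": [0, 0, 0]}, {"jaw": 0, "offset": [0, 0, 0], "rot": [0, 0, 0]}, {"jaw": 0, "offset": [0, 0, 0], "rot": [0, 0, 0]}]'

```text
time_s: 10.15
position: [0.4486, -0.2502, 0.0937]
tcp_rot: [3.14, 0.003, 0.084]
wrist_force: [-9.0, 2.1, 19.9]
grip_width: -0.002
grip_force: 9.9
```

>>> play_rows --rows '[{"jaw": 0, "offset": [-1.5, 0, -15], "rot": [0, 0, 0]}, {"jaw": 0, "offset": [-0.5, 0, -15], "rot": [0, 0, 0]}, {"jaw": 0, "offset": [0, 0, -15], "rot": [0, 0, 0]}, {"jaw": 0, "offset": [1, 0, -13], "rot": [0, 0, 0]}, {"jaw": 0, "offset": [2, 0, -13], "rot": [0, 0, 0]}, {"jaw": 0, "offset": [3, 0, -13], "rot": [0, 0, 0]}, {"jaw": 0, "offset": [4, 0, -12.5], "rot": [0, 0, 0]}, {"jaw": 0, "offset": [4.5, 0, -12.5], "rot": [0, 0, 0]}, {"jaw": 0, "offset": [5.5, 0, -12], "rot": [0, 0, 0]}, {"jaw": 0, "offset": [6, 0, -11.5], "rot": [0, 0, 0]}]'

```text
time_s: 11.15
position: [0.4749, -0.2473, 0.2244]
tcp_rot: [3.141, -0.002, 0.085]
wrist_force: [-0.3, 0.0, 0.1]
grip_width: 0.004
grip_force: 0.0
```

>>> play_rows --rows '[{"jaw": 0, "offset": [0, 0, -7], "rot": [0, 0, 0]}, {"jaw": 0, "offset": [0, 0, -6], "rot": [0, 0, 0]}, {"jaw": 0, "offset": [0, 0, -5], "rot": [0, 0, 0]}, {"jaw": 0, "offset": [0, 0, 0], "rot": [0, 0, 0]}, {"jaw": 0, "offset": [0, 0, 0], "rot": [0, 0, 0]}, {"jaw": 0, "offset": [0, 0, 0], "rot": [0, 0, 0]}, {"jaw": 0, "offset": [0, 0, 5], "rot": [0, 0, 0]}, {"jaw": 0, "offset": [0, 0, 6], "rot": [0, 0, 0]}, {"jaw": 0, "offset": [0, 0, 7], "rot": [0, 0, 0]}, {"jaw": 0, "offset": [0, 0, 0], "rot": [0, 0, 0]}]'

```text
time_s: 12.15
position: [0.4733, -0.247, 0.2218]
tcp_rot: [-3.14, 0.002, 0.084]
wrist_force: [1.6, 1.0, 0.3]
grip_width: 0.001
grip_force: 0.5
```

>>> play_rows --rows '[{"jaw": 0, "offset": [-6, 0, 11.5], "rot": [0, 0, 0]}, {"jaw": 0, "offset": [-5.5, 0, 12], "rot": [0, 0, 0]}, {"jaw": 0, "offset": [-4.5, 0, 12.5], "rot": [0, 0, 0]}, {"jaw": 0, "offset": [-4, 0, 12.5], "rot": [0, 0, 0]}, {"jaw": 0, "offset": [-3, 0, 13], "rot": [0, 0, 0]}, {"jaw": 0, "offset": [-2, 0, 13], "rot": [0, 0, 0]}, {"jaw": 0, "offset": [-1, 0, 13], "rot": [0, 0, 0]}, {"jaw": 0, "offset": [0, 0, 13], "rot": [0, 0, 0]}, {"jaw": 0, "offset": [0.5, 0, 13], "rot": [0, 0, 0]}, {"jaw": 0, "offset": [1.5, 0, 8], "rot": [0, 0, 0]}]'

```text
time_s: 13.15
position: [0.4479, -0.2501, 0.1014]
tcp_rot: [3.141, 0.004, 0.083]
wrist_force: [-4.9, -0.1, 6.6]
grip_width: -0.0
grip_force: 3.3
```

>>> play_rows --rows '[{"jaw": 0, "offset": [0, 0, 3], "rot": [0, 0, 0]}, {"jaw": 0, "offset": [0, 0, 2], "rot": [0, 0, 0]}, {"jaw": 0, "offset": [0, 0, 2], "rot": [0, 0, 0]}, {"jaw": 0, "offset": [0, 0, 2], "rot": [0, 0, 0]}, {"jaw": 0, "offset": [0, 0, 1], "rot": [0, 0, 0]}, {"jaw": 0, "offset": [0, 0, 1], "rot": [0, 0, 0]}, {"jaw": 0, "offset": [0, 0, 0], "rot": [0, 0, 0]}, {"jaw": 0, "offset": [0, 0, 0], "rot": [0, 0, 0]}, {"jaw": 0, "offset": [0, 0, 0], "rot": [0, 0, 0]}, {"jaw": 0, "offset": [0, 0, 0], "rot": [0, 0, 0]}]'

```text
time_s: 14.15
position: [0.4486, -0.2502, 0.0938]
tcp_rot: [3.14, 0.003, 0.084]
wrist_force: [-8.0, 2.3, 19.7]
grip_width: 0.001
grip_force: 9.9
```

>>> play_rows --rows '[{"jaw": 0, "offset": [-1.5, 0, -15], "rot": [0, 0, 0]}, {"jaw": 0, "offset": [-0.5, 0, -15], "rot": [0, 0, 0]}, {"jaw": 0, "offset": [0, 0, -15], "rot": [0, 0, 0]}, {"jaw": 0, "offset": [1, 0, -13], "rot": [0, 0, 0]}, {"jaw": 0, "offset": [2, 0, -13], "rot": [0, 0, 0]}, {"jaw": 0, "offset": [3, 0, -13], "rot": [0, 0, 0]}, {"jaw": 0, "offset": [4, 0, -12.5], "rot": [0, 0, 0]}, {"jaw": 0, "offset": [4.5, 0, -12.5], "rot": [0, 0, 0]}, {"jaw": 0, "offset": [5.5, 0, -12], "rot": [0, 0, 0]}, {"jaw": 0, "offset": [6, 0, -11.5], "rot": [0, 0, 0]}]'

```text
time_s: 15.15
position: [0.4749, -0.2473, 0.2244]
tcp_rot: [3.141, -0.002, 0.085]
wrist_force: [0.4, 0.6, -0.5]
grip_width: -0.002
grip_force: 0.0
```

>>> play_rows --rows '[{"jaw": 0, "offset": [0, 0, -6], "rot": [0, 0, 0]}, {"jaw": 0, "offset": [0, 0, -8], "rot": [0, 0, 0]}, {"jaw": 0, "offset": [0, 0, -10], "rot": [0, 0, 0]}, {"jaw": 0, "offset": [0, 0, -10], "rot": [0, 0, 0]}, {"jaw": 0, "offset": [0, 0, -10], "rot": [0, 0, 0]}, {"jaw": 0, "offset": [0, 0, -6], "rot": [0, 0, 0]}, {"jaw": 0, "offset": [0, 0, 0], "rot": [0, 0, 0]}, {"jaw": 0, "offset": [0, 0, 0], "rot": [0, 0, 0]}, {"jaw": 0, "offset": [0, 0, 0], "rot": [0, 0, 0]}, {"jaw": 0, "offset": [0, 0, 0], "rot": [0, 0, 0]}]'

```text
time_s: 16.15
position: [0.4736, -0.2472, 0.2727]
tcp_rot: [-3.141, 0.001, 0.084]
wrist_force: [0.2, 0.0, 0.8]
grip_width: 0.003
grip_force: 0.0
```

```bash
python3 - <<'E'
from h import *
np.set_printoptions(precision=4,suppress=True)
z=np.load('top0.npz');c=cam('top');W=cloud(c,z['d'])
z2=np.load('scene0.npz');c2=cam('scene');W2=cloud(c2,z2['d'])
x=np.array([np.cos(.215),np.sin(.215)])
for n,w in [('top',W),('scene',W2)]:
    # dowel: front-most wood strip at z>.05
    m=(w[...,2]>.05)&(w[...,2]<.09)&(w[...,1]>.1)&(w[...,1]<.3)&(w[...,0]>.4)&(w[...,0]<.52)
    p=w[m];
    for _ in range(2):
        s=p[:,:2]@x;p0=p[s<s.min()+.025];t=p0[:,:2]@[-x[1],x[0]]
        k=(t>np.median(t)-.045)&(t<np.median(t)+.045);f=np.polyfit(t[k],(p0[:,:2]@x)[k],1);a=np.arctan(f[0]);x=np.array([np.cos(a*-1),np.sin(-a)])@np.array([[x[0],x[1]],[-x[1],x[0]]])
    s=p[:,:2]@x;p0=p[s<s.min()+.025];t=p0[:,:2]@[-x[1],x[0]];s=p0[:,:2]@x;k=abs(t-(t.min()+t.max())/2)<.045
    print(n,'yaw',np.arctan2(x[1],x[0]),'t',t.min(),t.max(),'s',np.percentile(s[k],[2,50,98]),'z',np.percentile(p0[k,2],[5,50,95]),'mid',x*(np.percentile(s[k],2)+np.percentile(s[k],98))/2+np.array([-x[1],x[0]])*(t.min()+t.max())/2)
# ray triangulation of dowel-batten outer corners seen in top crop and scene pixels
E
python3 go.py
```

```text
top yaw 0.2295896628667119 t 0.028277519664447477 0.16907159278272357 s [0.4819 0.4893 0.4972] z [0.0669 0.0719 0.0753] mid [0.4542 0.2075]
scene yaw 0.2113477420893234 t 0.035577258564260895 0.17674938203236942 s [0.4821 0.4908 0.4957] z [0.0627 0.0708 0.0743] mid [0.4558 0.2064]
t 16.15 p [ 0.4736 -0.2472  0.2727] rpy [-3.141   0.001   0.0844] F [0.1586 0.0247 0.8125] q [ 0.6248  0.2761 -0.2267  1.4903  0.0623  1.3836 -1.0916] 0.003089254098334329 0.0
```

All three strokes reached the stop (about 19.8 N at z=0.094) and returned to the top. The dowel middle is at (0.455, 0.207), with its top at 0.073 and the jig yaw about 0.22. Both views agree with the given 0.065 centre height. Next I move over the dowel and turn the tool across it.

>>> play_rows --rows '[{"jaw": 0, "offset": [1.3, -12, 0], "rot": [0, 0, 0]}, {"jaw": 0, "offset": [1.3, -24, 0], "rot": [0, 0, 0]}, {"jaw": 0, "offset": [1.3, -32, 0], "rot": [0, 0, 0]}, {"jaw": 0, "offset": [1.3, -32, 0], "rot": [0, 0, 0]}, {"jaw": 0, "offset": [1.3, -32, 0], "rot": [0, 0, 0]}, {"jaw": 0, "offset": [1.3, -32, 0], "rot": [0, 0, 0]}, {"jaw": 0, "offset": [1.3, -32, 0], "rot": [0, 0, 0]}, {"jaw": 0, "offset": [1.3, -32, 0], "rot": [0, 0, 0]}, {"jaw": 0, "offset": [1.3, -32, 0], "rot": [0, 0, 0]}, {"jaw": 0, "offset": [1.3, -32, 0], "rot": [0, 0, 0]}]'

```text
time_s: 17.15
position: [0.4615, 0.047, 0.2733]
tcp_rot: [-3.142, 0.0, 0.085]
wrist_force: [0.9, -0.3, -0.5]
grip_width: 0.001
grip_force: 0.0
```

>>> play_rows --rows '[{"jaw": 0.6, "offset": [1.3, -32, 0], "rot": [0, 0, 0]}, {"jaw": 0.6, "offset": [1.3, -32, 0], "rot": [0, 0, 0]}, {"jaw": 0.6, "offset": [1.3, -32, 0], "rot": [0, 0, 0]}, {"jaw": 0.6, "offset": [1.3, -32, 0], "rot": [0, 0, 0]}, {"jaw": 0.6, "offset": [1.3, -22, 0], "rot": [0, 0, 0]}, {"jaw": 0.6, "offset": [0, -12, 0], "rot": [0, 0, 0]}, {"jaw": 0.6, "offset": [0, 0, 0], "rot": [0, 0, -8]}, {"jaw": 0.6, "offset": [0, 0, 0], "rot": [0, 0, -8]}, {"jaw": 0.6, "offset": [0, 0, 0], "rot": [0, 0, -8]}, {"jaw": 0.6, "offset": [0, 0, 0], "rot": [0, 0, -8]}]'

```text
time_s: 18.15
position: [0.4548, 0.2062, 0.2731]
tcp_rot: [3.141, 0.001, 0.648]
wrist_force: [0.2, 0.1, -0.1]
grip_width: 0.601
grip_force: 0.0
```

>>> play_rows --rows '[{"jaw": 0.6, "offset": [0, 0, 0], "rot": [0, 0, -8]}, {"jaw": 0.6, "offset": [0, 0, 0], "rot": [0, 0, -8]}, {"jaw": 0.6, "offset": [0, 0, 0], "rot": [0, 0, -8]}, {"jaw": 0.6, "offset": [0, 0, 0], "rot": [0, 0, -8]}, {"jaw": 0.6, "offset": [0, 0, 0], "rot": [0, 0, -8]}, {"jaw": 0.6, "offset": [0, 0, 0], "rot": [0, 0, -8]}, {"jaw": 0.6, "offset": [0, 0, 0], "rot": [0, 0, -8]}, {"jaw": 0.6, "offset": [0, 0, 0], "rot": [0, 0, -8]}, {"jaw": 0.6, "offset": [0, 0, 0], "rot": [0, 0, -1.7]}, {"jaw": 0.6, "offset": [0, 0, 0], "rot": [0, 0, 0]}]'

```text
time_s: 19.15
position: [0.455, 0.2063, 0.2731]
tcp_rot: [-3.141, 0.0, 1.787]
wrist_force: [-0.4, -0.3, 0.2]
grip_width: 0.603
grip_force: 0.0
```

```bash
python3 go.py 0.455 0.207 0.2
python3 - <<'E'
from h import *
np.set_printoptions(precision=4,suppress=True)
i=cam('wrist');p,d=arm.camera('wrist');cv2.imwrite('pics/w2.png',p[:,:,::-1]);np.savez('w2.npz',p=p,d=d,K=i[0],D=i[1],e=i[2],M=i[3])
E
```

```text
t 19.15 p [0.455  0.2063 0.2731] rpy [-3.1412  0.0004  1.787 ] F [-0.3827 -0.3323  0.2447] q [ 0.1952  0.283  -0.8259  1.5648  0.2106  1.3868 -0.4334] 0.6027395738826258 0.0
tool mm [ 0.7261  0.1984 73.1424]
```

View pics/w2.png

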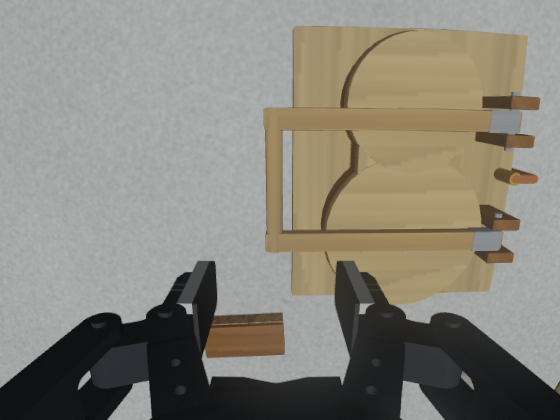

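The wrist view shows the dowel at column ~273, rows 130-232. It is square to the tool and central between the fingers (columns 213 and 340). I check its position by ray and depth.

Run:
```python
from h import *
np.set_printoptions(precision=4,suppress=True)
z=np.load('w2.npz');c=(z['K'],z['D'],z['e'],z['M']);W=cloud(c,z['d'])
p=W[140:225,255:292].reshape(-1,3);p=p[(p[:,2]>.055)&(p[:,2]<.085)]
x=np.array([np.cos(.217),np.sin(.217)]);s=p[:,:2]@x;t=p[:,:2]@[-x[1],x[0]]
print(len(p),np.percentile(s,[1,50,99]),np.percentile(p[:,2],[1,50,99]),'slope',np.polyfit(t,s,1)[0])
u=[[273,130],[273.5,180],[274,228]];print(onz(c,u,.065))
q=np.array(arm.get_state()['position'][:2]);print('tcp s,t',q@x,q@[-x[1],x[0]], 'batten inner mid via rays t',(onz(c,[[273,130],[273,231]],.07)[:,:2]@[-x[1],x[0]]))
```

```text
1444 [0.4796 0.4876 0.4954] [0.0649 0.0718 0.0744] slope -0.004878283871409434
[[0.4425 0.2534 0.065 ]
 [0.4531 0.2072 0.065 ]
 [0.464  0.1596 0.065 ]]
tcp s,t 0.4887741126283945 0.10354609800110672 batten inner mid via rays t [0.1525 0.0546]
```

>>> play_rows --rows '[{"jaw": 0.6, "offset": [0, -1, 10], "rot": [0, 0, 0]}, {"jaw": 0.6, "offset": [0, 0, 20], "rot": [0, 0, 0]}, {"jaw": 0.6, "offset": [0, 0, 25], "rot": [0, 0, 0]}, {"jaw": 0.6, "offset": [0, 0, 25], "rot": [0, 0, 0]}, {"jaw": 0.6, "offset": [0, 0, 25], "rot": [0, 0, 0]}, {"jaw": 0.6, "offset": [0, 0, 20], "rot": [0, 0, 0]}, {"jaw": 0.6, "offset": [0, 0, 15], "rot": [0, 0, 0]}, {"jaw": 0.6, "offset": [0, 0, 10], "rot": [0, 0, 0]}, {"jaw": 0.6, "offset": [0, 0, 10], "rot": [0, 0, 0]}, {"jaw": 0.6, "offset": [0, 0, 10], "rot": [0, 0, 0]}]'

```text
time_s: 20.2
position: [0.4544, 0.2066, 0.1028]
tcp_rot: [3.141, -0.0, 1.789]
wrist_force: [0.5, -0.6, -0.0]
grip_width: 0.6
grip_force: 0.0
```

>>> play_rows --rows '[{"jaw": 0.6, "offset": [0, 0, 10], "rot": [0, 0, 0]}, {"jaw": 0.6, "offset": [0, 0, 10], "rot": [0, 0, 0]}, {"jaw": 0.6, "offset": [0, 0, 10], "rot": [0, 0, 0]}, {"jaw": 0.6, "offset": [0, 0, 8], "rot": [0, 0, 0]}, {"jaw": 0.6, "offset": [0, 0, 5], "rot": [0, 0, 0]}, {"jaw": 0.6, "offset": [0, 0, 3], "rot": [0, 0, 0]}, {"jaw": 0.6, "offset": [0, 0, 0], "rot": [0, 0, 0]}, {"jaw": 0.6, "offset": [0, 0, 0], "rot": [0, 0, 0]}, {"jaw": 0.6, "offset": [0, 0, 0], "rot": [0, 0, 0]}, {"jaw": 0.6, "offset": [0, 0, 0], "rot": [0, 0, 0]}]'

```text
time_s: 21.2
position: [0.4544, 0.2066, 0.0576]
tcp_rot: [3.141, -0.0, 1.79]
wrist_force: [1.3, 0.1, -0.3]
grip_width: 0.6
grip_force: 0.0
```

>>> play_rows --grip_force 50 --rows '[{"jaw": 0.4, "offset": [0, 0, 0], "rot": [0, 0, 0]}, {"jaw": 0.3, "offset": [0, 0, 0], "rot": [0, 0, 0]}, {"jaw": 0.2, "offset": [0, 0, 0], "rot": [0, 0, 0]}, {"jaw": 0, "offset": [0, 0, 0], "rot": [0, 0, 0]}, {"jaw": 0, "offset": [0, 0, 0], "rot": [0, 0, 0]}, {"jaw": 0, "offset": [0, 0, 0], "rot": [0, 0, 0]}, {"jaw": 0, "offset": [0, 0, 0], "rot": [0, 0, 0]}, {"jaw": 0, "offset": [0, 0, 0], "rot": [0, 0, 0]}, {"jaw": 0, "offset": [0, 0, 0], "rot": [0, 0, 0]}, {"jaw": 0, "offset": [0, 0, 0], "rot": [0, 0, 0]}]'

```text
time_s: 22.2
position: [0.4533, 0.2062, 0.0574]
tcp_rot: [-3.14, 0.001, 1.79]
wrist_force: [-4.5, -1.7, 5.2]
grip_width: 0.169
grip_force: 48.7
```

>>> play_rows --rows '[{"jaw": 0, "offset": [0, 0.3, -12], "rot": [0, 0, 0]}, {"jaw": 0, "offset": [0, 0.9, -12], "rot": [0, 0, 0]}, {"jaw": 0, "offset": [0, 1.6, -12], "rot": [0, 0, 0]}, {"jaw": 0, "offset": [0, 2.2, -12], "rot": [0, 0, 0]}, {"jaw": 0, "offset": [0, 2.8, -11.5], "rot": [0, 0, 0]}, {"jaw": 0, "offset": [0, 3.4, -11.5], "rot": [0, 0, 0]}, {"jaw": 0, "offset": [0, 4, -11.5], "rot": [0, 0, 0]}, {"jaw": 0, "offset": [0, 4.6, -11], "rot": [0, 0, 0]}, {"jaw": 0, "offset": [0, 5.2, -11], "rot": [0, 0, 0]}, {"jaw": 0, "offset": [0, 5.7, -10.5], "rot": [0, 0, 0]}]'

```text
time_s: 23.2
position: [0.4815, 0.2126, 0.1728]
tcp_rot: [-3.135, 0.001, 1.79]
wrist_force: [-6.5, -1.8, -0.7]
grip_width: 0.163
grip_force: 48.6
```

>>> play_rows --rows '[{"jaw": 0, "offset": [0, 6.3, -10.3], "rot": [0, 0, 0]}, {"jaw": 0, "offset": [0, 6.8, -10], "rot": [0, 0, 0]}, {"jaw": 0, "offset": [0, 7.3, -9.6], "rot": [0, 0, 0]}, {"jaw": 0, "offset": [0, 7.8, -9.2], "rot": [0, 0, 0]}, {"jaw": 0, "offset": [0, 8.3, -8.7], "rot": [0, 0, 0]}, {"jaw": 0, "offset": [0, 8.7, -8.3], "rot": [0, 0, 0]}, {"jaw": 0, "offset": [0, 9.2, -7.8], "rot": [0, 0, 0]}, {"jaw": 0, "offset": [0, 9.6, -7.3], "rot": [0, 0, 0]}, {"jaw": 0, "offset": [0, 10, -6.8], "rot": [0, 0, 0]}, {"jaw": 0, "offset": [0, 10.3, -6.3], "rot": [0, 0, 0]}]'

```text
time_s: 24.2
position: [0.564, 0.2314, 0.2618]
tcp_rot: [-3.139, 0.001, 1.79]
wrist_force: [-11.4, -4.0, 13.5]
grip_width: 0.163
grip_force: 51.1
```

>>> play_rows --rows '[{"jaw": 0, "offset": [0, 0, 0], "rot": [0, 0, 0]}, {"jaw": 0, "offset": [0, 0, 0], "rot": [0, 0, 0]}, {"jaw": 0, "offset": [0, 0, 0], "rot": [0, 0, 0]}, {"jaw": 0, "offset": [0, 0, 0], "rot": [0, 0, 0]}, {"jaw": 0, "offset": [0, 0, 0], "rot": [0, 0, 0]}, {"jaw": 0, "offset": [0, 0, 0], "rot": [0, 0, 0]}, {"jaw": 0, "offset": [0, 0, 0], "rot": [0, 0, 0]}, {"jaw": 0, "offset": [0, 0, 0], "rot": [0, 0, 0]}, {"jaw": 0, "offset": [0, 0, 0], "rot": [0, 0, 0]}, {"jaw": 0, "offset": [0, 0, 0], "rot": [0, 0, 0]}]'

```text
time_s: 25.2
position: [0.5661, 0.2319, 0.2626]
tcp_rot: [3.138, -0.0, 1.789]
wrist_force: [-9.1, -3.7, 14.6]
grip_width: 0.165
grip_force: 51.9
```

```bash
python3 go.py
python3 - <<'E'
from h import *
np.set_printoptions(precision=4,suppress=True)
for n in ['scene','top']:
    p,d=arm.camera(n);cv2.imwrite(f'pics/{n}1.png',p[:,:,::-1]);W=cloud(cam(n),d)
    m=(W[...,2]>.1)&(W[...,2]<.25)&(W[...,1]>.05)&(W[...,1]<.36)&(W[...,0]>.53)&(W[...,0]<.72)
    w=W[m];x=np.array([np.cos(.217),np.sin(.217)]);s=w[:,:2]@x;
    # dominant line in s-z for plate/battens
    best=max(((np.sum(abs((s-.7175)*np.sin(a)+(w[:,2]-.065)*np.cos(a)-o)<.002),np.degrees(a),o) for a in np.radians(np.arange(45,75,.5)) for o in np.arange(-.04,.03,.002)))
    print(n,len(w),best)
E
```

```text
t 25.2 p [0.5661 0.2319 0.2626] rpy [ 3.1376 -0.0001  1.7894] F [-9.0933 -3.7065 14.649 ] q [ 0.0451  0.5291 -0.7534  1.2727  0.3561  1.4687 -0.4534] 0.16518937236892572 51.853097677230835
scene 8765 (np.int64(5185), np.float64(59.99999999999999), np.float64(-0.007999999999999972))
top 2385 (np.int64(1617), np.float64(59.5), np.float64(-0.003999999999999969))
```

View pics/scene1.png

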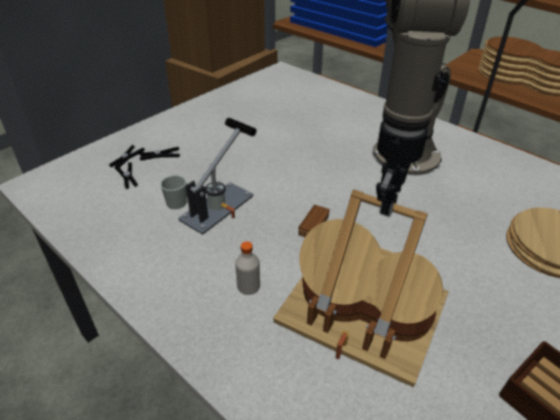

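The scene view shows the caul held open at the dowel, about (393,205). The plate fit gives 60.0° and 59.5°. The bottle, tin and sanding block have not moved and the lever is at the top. I hold a second to check for drift.

>>> play_rows --rows '[{"jaw": 0, "offset": [0, -0.5, -1], "rot": [0, 0, 0]}, {"jaw": 0, "offset": [0, -0.5, -1], "rot": [0, 0, 0]}, {"jaw": 0, "offset": [0, 0, 0], "rot": [0, 0, 0]}, {"jaw": 0, "offset": [0, 0, 0], "rot": [0, 0, 0]}, {"jaw": 0, "offset": [0, 0, 0], "rot": [0, 0, 0]}, {"jaw": 0, "offset": [0, 0, 0], "rot": [0, 0, 0]}, {"jaw": 0, "offset": [0, 0, 0], "rot": [0, 0, 0]}, {"jaw": 0, "offset": [0, 0, 0], "rot": [0, 0, 0]}, {"jaw": 0, "offset": [0, 0, 0], "rot": [0, 0, 0]}, {"jaw": 0, "offset": [0, 0, 0], "rot": [0, 0, 0]}]'

```text
time_s: 26.3
position: [0.5658, 0.2318, 0.2624]
tcp_rot: [3.138, -0.001, 1.789]
wrist_force: [-6.2, -2.0, 8.5]
grip_width: 0.163
grip_force: 51.2
```

```bash
python3 - <<'E'
from h import *
np.set_printoptions(precision=4,suppress=True)
x=np.array([np.cos(.217),np.sin(.217)])
for n in ['scene','top']:
    p,d=arm.camera(n);W=cloud(cam(n),d)
    # angle: battens/plate line (free offset), fine step
    m=(W[...,2]>.1)&(W[...,2]<.25)&(W[...,1]>.05)&(W[...,1]<.36)&(W[...,0]>.53)&(W[...,0]<.72)
    w=W[m];s=w[:,:2]@x
    L=sorted(((np.sum(abs((s-.7175)*np.sin(a)+(w[:,2]-.065)*np.cos(a)-o)<.0015),np.degrees(a),o) for a in np.radians(np.arange(54,66,.2)) for o in np.arange(-.04,.03,.001)))[-4:]
    print(n,L)
p,d=arm.camera('wrist');cv2.imwrite('pics/w3.png',p[:,:,::-1])
E
python3 go.py
```

```text
scene [(np.int64(4374), np.float64(60.6000000000001), np.float64(-0.008999999999999973)), (np.int64(4397), np.float64(59.60000000000009), np.float64(-0.0069999999999999715)), (np.int64(4404), np.float64(60.000000000000085), np.float64(-0.007999999999999972)), (np.int64(4420), np.float64(60.20000000000009), np.float64(-0.007999999999999972))]
top [(np.int64(1548), np.float64(59.80000000000008), np.float64(-0.003999999999999969)), (np.int64(1557), np.float64(60.20000000000009), np.float64(-0.00499999999999997)), (np.int64(1559), np.float64(60.000000000000085), np.float64(-0.00499999999999997)), (np.int64(1573), np.float64(59.60000000000009), np.float64(-0.003999999999999969))]
t 26.45 p [0.5658 0.2318 0.2624] rpy [ 3.1378 -0.0007  1.7895] F [-7.1144 -1.8975  8.6153] q [ 0.0457  0.5284 -0.7533  1.274   0.355   1.4679 -0.453 ] 0.16390038657353162 51.23149573802948
```

View pics/w3.png

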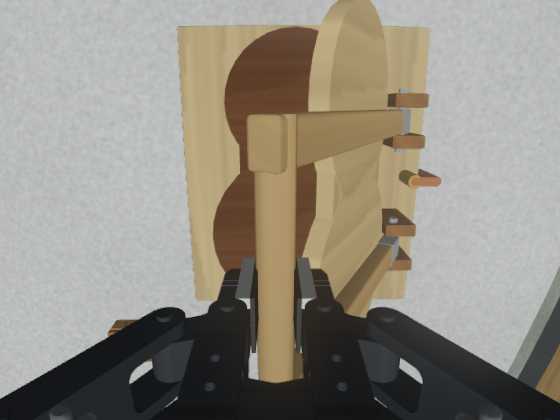

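The wrist view shows the dowel firmly between the pads (columns 256-297) and the ukulele back left in its mould. The caul is steady at 60°, so I hand in.

```bash
python3 -c "
from station import arm
print(arm.hand_in())"
```

```text
the job is handed in; nothing more can be done
None
```

I pumped the lever three full strokes with the caul shut, then raised the caul to about 60° and handed the job in with the fingers still gripping the handle; the bottle, tin and sanding block were not touched.

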